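# Present a notched slide to the label reader

## Robot

A 6-joint arm with a two-finger parallel gripper is mounted at the origin on a cart in front of the work surface, level with it; the furniture and walls round the work are solid. World frame = base frame: x ahead of the robot, y to its left, z up, the work surface at z = 0. Lengths are in mm, angles in rad, forces in N, time in s.
With the tool pointing down it reaches from about 350 to 775 mm from the base axis. Payload 7.3 kg.
Tool frame: the origin (TCP) lies midway between the tips of the shut fingers; the grasp point (between the pads) lies 19 mm behind it (arm.hold_point_z is the distance from the TCP to the grasp point, in mm); z points along the fingers, y is the line along which they close (so a half turn about z gives the same grasp; the last joint's range is limited). The gripper opens to 92 mm and grips with 3 to 60 N. Pads are 19 mm wide; open, the fingers measure 130 mm over their backs; the gripper's body (75 mm by 190 mm) begins 47 mm behind the grasp point.
Start: joints at [-0.146, 0.342, 1.524, -0, 1.275, -0.146], TCP at [525.019, 0.019, 226.741] pointing down, gripper open.
Joint ranges: [-2.53, 2.53], [-0.77, 2.02], [0.04, 2.7], [-1, 4.14], [0.28, 2.66], [-3.11, 3.11]. Speed limits (rad/s): [2.57, 2.57, 3.14, 3.14, 3.14, 3.14].

## Interface

Orientations are given as a rotation vector (axis times angle).
In Python, from cell import readout, cams, ticket, arm gives the robot as it stands. The module is installed in compiled form; this text tells all that it offers.
- The arm moves only by the tool drive_tool, never from a script. Its argument "rows" is a list of rows, each a list of 7 numbers: the shift along the tool's x, y, z each as a share of 0.15 m, from -1 to 1, then the turn, a rotation vector about the tool's x, y, z each as a share of 45 degrees, from -1 to 1, then the opening, from -1 (shut) to 1 (fully open). In form: [[tx, ty, tz, rx, ry, rz, jaw], ...]. A call has 1 to 20 rows; each row is the pose to reach, as a shift and turn from the pose commanded when the call began, along the tool's axes at that moment; what a row does not reach only later rows make up. A row lasts 1/12 s, in which the tool goes at most 41.7 mm and 7.16 degrees, less where a joint would pass 70% of its speed; a pose out of reach is approached as far as the arm can. A call with a number of a shift or a turn outside -1 to 1 is refused whole. A call with a gripper value outside its range is refused whole. The fingers move at their own pace and stop on an object; the grip force is fixed at half the most. Time passes only in rows, so rows that repeat a pose let the fingers close. It gives the time, the measured TCP pose, the force, the opening and the grip force at its end, in the units of the state.
- readout.state(): the state, without advancing time (a new reading comes with each control period).
- cams.snapshot(name): name is "scene" or "side" or "wrist"; returns a dict with "frame" (384x512x3 uint8, blue, green, red), "depth" (384x512 float32, mm along the optical axis (not along the pixel's ray), 0 where there is no reading), "intrinsics" (3x3 intrinsics, pixels), "R" (3x3) and "t" (3): a world point X has camera coordinates R X + t; the wrist camera has in their place "T_tool_cam" (4x4, takes a point from camera to tool coordinates, whose origin is the TCP and whose axes are the flange's). Camera axes: x right, y down, z forward; pixel columns grow to the right and rows downward; lengths in mm; the calibration is good to about 2 mm. A picture is of the moment at which its call begins: read the wrist's pose just before it.
- ticket.finish_job(): hands the job in; it is judged then, once.
The state is a dict: "time": time; "joints": joint angles; "qvel": joint speeds; "effort": joint torques, N m; "ee_pos": TCP position; "eef_rot": TCP orientation; "force": force on the tool from outside, world axes, zero at the start; "moment": the same for the moment, N m; "grip_width": finger opening in mm; "grasp_force": force on a finger pad.
Only numpy, scipy, OpenCV 4.12 (cv2) and the standard library are available. Lean on these libraries where they do the work, as an engineer would, in place of code of your own. Each camera call takes 0.05 s, during which the arm holds its last target. There are 200 camera calls.

## Task

Wake the label reader by pressing its green button fully down and letting it spring back. Then pick up the slide that lies label up (seen from above with its notched end pointing away from you, the cut-off corner is on the right; the other slide lies label down, leave it where it is) and hold it out to the reader: level, label up, the middle of its notched label end 5 to 10 cm above the yellow spot, and the notched end pointing at the camera mast. The job finishes with the slide still held there in the gripper, clear of the reader; do not knock over or push away the other things on the bench.

Things in the scene. Friction and masses are not known exactly. Their poses are not given: they have to be found in the camera images.
- slide: the slide to present: flat glass slide 110 x 46 x 5 mm, clear with pink specimen spots in the middle and 27 mm of white frosting at BOTH ends; about 75 g. It lies label up on a blue cradle. Origin: centre of its underside; x along its length towards the notched label end, z up out of the label face. The notch is a 10 x 10 mm square cut out of the corner at +x, -y
- slide_notch_end (a point): middle of the notched (label) end of that slide, on its top face: 40 mm from its centre along +x, 5 mm above its underside
- spare_slide: the other slide, same size and look but lying label down, so that its notch is at its +x, +y corner. Origin: centre of its underside, x towards its notched end, z up. To be left alone
- cradle: fixed blue cradle under the slide: base plate 136 x 64 x 5 mm with two cross rails 12 mm thick, 44 mm wide, at x = -36 and +36 mm, whose tops 32 mm above the bench carry the slide; between the rails the slide's long edges are free, with 27 mm of air below it down to the base plate. Origin: centre of its underside, x along the slide
- spare_cradle: identical fixed cradle under the other slide, same origin and axes
- reader: fixed label reader: white base 200 x 130 mm, 22 mm high (from x = -90 to +110 mm), with a grey aluminium mast (20 x 34 mm, at x = +95 mm) that carries a grey camera head; the head reaches from x = +55 mm to +122 mm, between 165 and 228 mm above the bench. Origin: on the bench under the yellow spot; x from the spot towards the mast, z up. A black line on the base runs from the spot away from the mast
- reader_spot (a point): centre of the round yellow spot (24 mm across, black rim) on top of the reader's base, 22.5 mm above the bench, at the reader's x = y = 0
- reader_button_top (a point): top centre of the reader's green push button (cap 26 mm across) in a black housing, at x = -55, y = -36 mm in the reader's frame
- reader_button (a joint): travel of the button in m: 0 is up, 0.006 fully down; a spring pushes it back, about 5 N to hold it fully down
- amber_bottle: bystander: brown glass bottle with black cap, 86 mm across, 184 mm tall; origin at the centre of its underside
- wash_bottle: bystander: white wash bottle with bent spout, 64 x 85 mm, 215 mm tall; origin at the centre of its underside
- timer: bystander: cream digital timer on its foot, 28 x 70 x 63 mm; origin at the centre of its underside
- petri_dish: bystander: glass petri dish, 90 mm across, 16 mm high; origin at the centre of its underside
- slide_box: bystander: dark grey box, 115 x 81 x 32 mm; origin at the centre of its underside

How it is judged (in metres and radians):
On the way, in this order (a step that is already met when the one before it is completed fails the run):
1. the green button is pressed fully down (value of joint reader_button above 0.005 m), for 0.05 s.
2. the button is released and has sprung back (value of joint reader_button below 0.0015 m), for 0.1 s.
3. the label-up slide is lifted clear of its cradle (height (world z) of slide above 0.055 m and contact force between the fingers and slide above 0.5 N), for 0.2 s.
At the end, for the whole second after the job is handed in: Fingers still hold the slide, clear of the reader: middle of its notched end within 18 mm sideways of the yellow spot and 40 to 120 mm above it, label up, level within 0.2 rad, lying within 0.3 rad of the line from spot to mast, notched end towards the mast, at rest (under 0.03 m/s), button up (horizontal distance between slide_notch_end and reader_spot below 0.018 m and z of slide_notch_end in the frame of reader_spot between 0.04 and 0.12 m and angle between slide's own z axis and vertical below 0.2 rad and angle between the x axis of slide and the x axis of reader, either way round below 0.3 rad and x of slide in the frame of reader_spot below -0.015 m and contact force between the fingers and slide above 0.5 N and contact force between slide and reader below 0.1 N and linear speed of slide below 0.03 m/s and value of joint reader_button below 0.0015 m); the arm keeps its last pose, push and grip.
It fails at once if the other slide is moved by more than 15 mm (distance of spare_slide from where it was at the start of the episode above 0.015 m).
It fails at once if a bystander is pushed more than 30 mm or tipped over (distance of any of amber_bottle, wash_bottle, timer, petri_dish, slide_box from where it was at the start of the episode above 0.03 m or angle between any of amber_bottle, wash_bottle, timer, petri_dish, slide_box's own z axis and vertical above 0.5 rad).
It also fails if it takes over 59 s, if anything falls off the work surface, if the arm or the gripper's body presses on something with over 40 N, if the wrist force passes 120 N, or if a joint passes its speed limit or range.

## Working session

There is one attempt and no reset: what is moved stays moved. The work goes in short steps, Python scripts to look and compute and a tool call to move; the robot and the scene stay as the last step left them, time stands still between calls to the robot, and variables do not carry over. Pictures are saved under pics/ and viewed, at most 10 in all, crops included, and the job is handed in when it is done.

Besides the shell and the picture viewer there is one more tool, called after "Call:" in YAML: its name, and indented under it one key for each argument. drive_tool: Moves the arm, as the interface text tells. Shift numbers are shares of 0.15 m and turn numbers shares of 45 degrees, none past 1 either way. Its arguments: {"type":"object","properties":{"rows":{"type":"array"}},"required":["rows"]}

```bash
mkdir -p pics; cat > h.py <<'E'
import numpy as np, cv2
from cell import readout, cams, ticket, arm
from scipy.spatial.transform import Rotation as Ro
def snap(name):
    s=readout.state(); d=cams.snapshot(name); K=np.array(d["intrinsics"])
    if name=="wrist":
        T=np.eye(4);T[:3,:3]=Ro.from_rotvec(s["eef_rot"]).as_matrix();T[:3,3]=s["ee_pos"]
        C=T@np.array(d["T_tool_cam"]); 
    else:
        R=np.array(d["R"]);t=np.array(d["t"]).ravel();C=np.eye(4);C[:3,:3]=R.T;C[:3,3]=-R.T@t
    return d["frame"],d["depth"],K,C
def plane(uv,z,K,C):
    uv=np.atleast_2d(uv).astype(float)
    r=np.c_[uv,np.ones(len(uv))]@np.linalg.inv(K).T@C[:3,:3].T
    return C[:3,3]+r*((z-C[2,3])/r[:,2])[:,None]
def cloud(dep,K,C):
    v,u=np.mgrid[:dep.shape[0],:dep.shape[1]]
    p=np.stack([u,v,np.ones_like(u)],-1)@np.linalg.inv(K).T*dep[...,None]
    return p@C[:3,:3].T+C[:3,3]
E
python3 - <<'E'
from h import *
s=readout.state();print(s["ee_pos"],s["eef_rot"],s["grip_width"],arm.hold_point_z)
for n in ["scene","side","wrist"]:
    f,d,K,C=snap(n);cv2.imwrite(f"pics/{n}0.png",f);np.savez(f"pics/{n}0.npz",f=f,d=d,K=K,C=C);print(n,C[:3,3].round(),C[:3,2].round(2),K[0,0])
E
```

```text
[5.24576255e+02 7.86506993e-02 2.26039760e+02] [-2.22056867e+00 -2.22057266e+00  1.50190886e-03] 91.88498121684403 18.8
scene [  12. -879. 1118.] [ 0.36  0.58 -0.74] 497.6419410154078
side [  484. -1023.   907.] [ 0.03  0.75 -0.67] 379.49305334256974
wrist [524.  71. 384.] [-0.   -0.27 -0.96] 316.51077384422393
```

View pics/scene0.png

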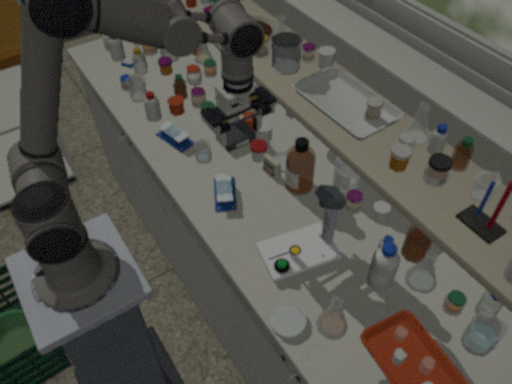

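View pics/wrist0.png

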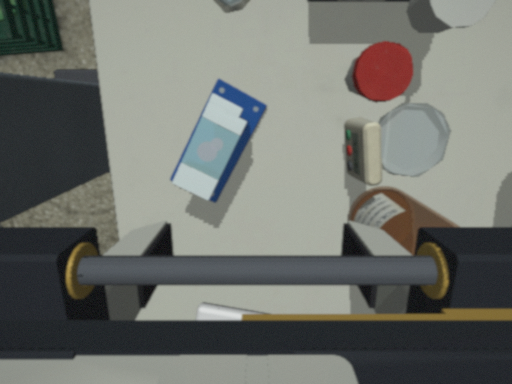

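The wrist view shows a slide on its blue cradle at about (220,145), with what looks like the notch at its top right, near (243,110). The scene view shows two cradles at (225,192) and (174,135), and the reader with its green button at (282,266) and yellow spot at (295,250).

```bash
python3 - <<'E'
from h import *
L={n:np.load(f"pics/{n}0.npz") for n in ["scene","side","wrist"]}
for n,l in L.items():
    f,K,C=l["f"],l["K"],l["C"];hsv=cv2.cvtColor(f,cv2.COLOR_BGR2HSV);P=cloud(l["d"],K,C)
    for nm,lo,hi,z in [("blue",(105,120,40),(125,255,255),5),("green",(50,120,40),(80,255,255),40),("yellow",(20,120,100),(35,255,255),22.5)]:
        m=cv2.inRange(hsv,lo,hi)
        c,_=cv2.findContours(cv2.morphologyEx(m,cv2.MORPH_CLOSE,np.ones((9,9))),cv2.RETR_EXTERNAL,cv2.CHAIN_APPROX_NONE)
        for k in c:
            if cv2.contourArea(k)>25:
                (u,v),wh,a=cv2.minAreaRect(k)
                p=P[int(v),int(u)];print(n,nm,(int(u),int(v)),cv2.contourArea(k),plane((u,v),z,K,C)[0].round(),"depth",p.round())
def crop(n,u,v,r,k):
    return cv2.resize(L[n]["f"][v-r:v+r,u-r:u+r],(k,k),interpolation=cv2.INTER_CUBIC)
cv2.imwrite("pics/crops.png",np.vstack([np.hstack([crop("scene",225,192,26,266),crop("scene",174,135,26,266),crop("wrist",220,145,75,266)])]))
E
```

```text
scene blue (389, 246) 181.0 [ 749. -396.    5.] depth [ 653. -459.  149.]
scene blue (484, 198) 68.5 [1104. -423.    5.] depth [ 846. -530.  268.]
scene blue (225, 194) 149.5 [475.  17.   5.] depth [461.  -7.  35.]
scene blue (174, 138) 190.5 [460. 328.   5.] depth [448. 298.  36.]
scene blue (442, 128) 57.0 [1238. -134.    5.] depth [ 931. -321.  285.]
scene green (27, 367) 716.5 [-175. -213.   40.] depth [-330.  339. -850.]
scene green (8, 318) 176.5 [-178.  -68.   40.] depth [-326.  556. -784.]
scene green (456, 297) 125.0 [ 756. -615.   40.] depth [ 744. -617.   55.]
scene green (281, 263) 65.5 [ 456. -300.   40.] depth [ 456. -299.   42.]
scene green (467, 141) 51.5 [1216. -248.   40.] depth [ 937. -393.  292.]
scene yellow (294, 249) 42.5 [ 519. -274.   22.] depth [ 518. -271.   23.]
side blue (313, 262) 68.5 [ 687. -355.    5.] depth [ 654. -462.  150.]
side blue (421, 179) 34.5 [1141.   -6.    5.] depth [ 937. -318.  284.]
side green (5, 30) 114.5 [-978. 1498.   40.] depth [-900. 1363.   90.]
side yellow (321, 72) 30.5 [923. 848.  22.] depth [804. 342. 264.]
wrist blue (216, 140) 1323.0 [476.  27.   5.] depth [480.  31.  37.]
wrist green (26, 33) 501.0 [296. 136.  40.] depth [-180.  273. -673.]
wrist green (30, 10) 220.5 [303. 157.  40.] depth [-184.  347. -718.]
wrist yellow (377, 314) 1543.0 [ 684. -201.   22.] depth [554.  21. 318.]
wrist yellow (440, 268) 170.0 [ 759. -133.   22.] depth [572.  30. 311.]
wrist yellow (71, 267) 213.5 [ 289. -132.   22.] depth [477.  30. 311.]
```

View pics/crops.png

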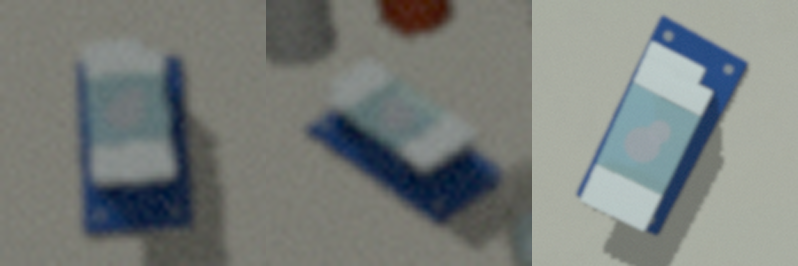

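View pics/side0.png

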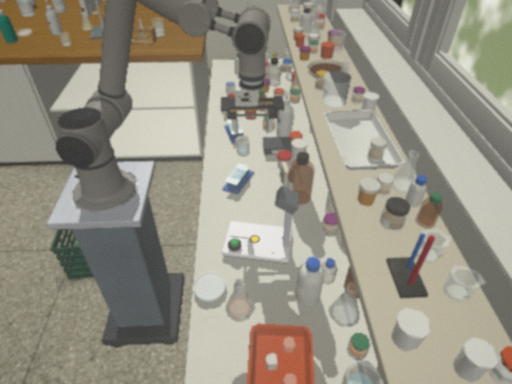

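The side view confirms the layout: reader base at about (255,240) with its mast at (287,205), and the amber bottle at (302,180). The near slide has its notch at the right with the notched end pointing away, so it is label up and is the target. Next I'll fit its pose, the reader yaw and the clearances.

```bash
python3 - <<'E'
from h import *
l=np.load("pics/wrist0.npz");f,K,C=l["f"],l["K"],l["C"];P=cloud(l["d"],K,C)
m=((P[...,2]>28)&(P[...,2]<48)&(abs(P[...,0]-478)<90)&(abs(P[...,1]-30)<80)).astype(np.uint8)
m=cv2.morphologyEx(m,cv2.MORPH_OPEN,np.ones((3,3)))
n,lab,st,ce=cv2.connectedComponentsWithStats(m);print(st[1:,[0,1,2,3,4]])
k=1+st[1:,4].argmax();v,u=np.nonzero(lab==k);Q=plane(np.c_[u,v],37,K,C)[:,:2].astype(np.float32)
print(np.median(P[lab==k][:,2]),cv2.minAreaRect(Q),cv2.boxPoints(cv2.minAreaRect(Q)).round())
# scene: tall things & reader
for nm in ["scene","wrist"]:
    l=np.load(f"pics/{nm}0.npz");P=cloud(l["d"],l["K"],l["C"]).reshape(-1,3);hs=cv2.cvtColor(l["f"],cv2.COLOR_BGR2HSV).reshape(-1,3)
    ok=(l["d"].ravel()>0)&(P[:,0]>330)&(P[:,0]<800)&(abs(P[:,1]+100)<330)
    for z0,z1 in [(12,30),(50,75),(100,215),(215,240)]:
        s=ok&(P[:,2]>z0)&(P[:,2]<z1)
        g=np.zeros((67,48),np.uint8);np.add.at(g,(((P[s,1]+430)//10).astype(int).clip(0,66),((P[s,0]-330)//10).astype(int).clip(0,47)),1)
        n,lab,st,ce=cv2.connectedComponentsWithStats((g>0).astype(np.uint8))
        print(nm,z0,z1,[(int(a[0]*10+330),int(a[1]*10-430),int(a[2]*10),int(a[3]*10)) for a in st[1:] if a[4]>4])
E
```

```text
[[ 172   94   76  106 4087]]
36.853607330000216 ((473.312255859375, 21.009654998779297), (109.85714721679688, 47.668094635009766), 63.06988525390625) [[427. -17.]
 [470. -39.]
 [519.  59.]
 [477.  81.]]
scene 12 30 [(340, -430, 100, 50), (420, -360, 220, 170), (770, -330, 30, 50), (730, -260, 40, 40), (750, -200, 50, 70), (630, -120, 90, 70), (430, -30, 50, 50), (620, -20, 120, 110), (620, 70, 30, 40), (570, 130, 160, 100), (470, 150, 60, 50)]
scene 50 75 [(690, -420, 50, 30), (590, -320, 40, 50), (730, -260, 60, 60), (750, -200, 50, 80), (630, -120, 90, 80), (610, -20, 70, 150), (680, 130, 70, 70), (460, 160, 70, 60)]
scene 100 215 [(630, -430, 170, 660), (560, -330, 80, 80)]
scene 215 240 [(570, -320, 50, 60), (790, -330, 10, 50), (770, -190, 30, 320), (460, -20, 20, 30), (560, -20, 30, 30)]
wrist 12 30 [(440, -220, 90, 30), (630, -80, 120, 150), (620, -20, 30, 80), (620, 80, 20, 40), (680, 140, 40, 40), (480, 160, 40, 20), (610, 170, 50, 10)]
wrist 50 75 [(620, -60, 90, 120), (610, 70, 70, 60), (680, 130, 70, 40)]
wrist 100 215 [(640, -60, 70, 40)]
wrist 215 240 [(460, -10, 20, 30), (560, -10, 30, 30)]
```

Call:
drive_tool:
  rows:
    - [-1,-0.12,-0.15,0,0,0,-1]
    - [-1,-0.12,-0.15,0,0,0,-1]
    - [-1,-0.12,-0.15,0,0,0,-1]
    - [-1,-0.12,-0.15,0,0,0,-1]

```text
time: 0.48
ee_pos: [506.4, -152.9, 249.5]
eef_rot: [2.222, 2.22, -0.001]
force: [0.2, -0.1, 1.1]
grip_width: 69.5
grasp_force: 0.0
```

Call:
drive_tool:
  rows:
    - [-1,-0.12,0,0,0,0,-1]
    - [-1,-0.12,0,0,0,0,-1]
    - [-1,-0.12,0,0,0,0,-1]
    - [-1,-0.12,0,0,0,0,-1]
    - [-1,-0.12,0,0,0,0,-1]
    - [-1,-0.12,0,0,0,0,-1]

```text
time: 0.98
ee_pos: [488.4, -301.1, 248.4]
eef_rot: [-2.224, -2.217, -0.0]
force: [-0.2, -0.3, -0.1]
grip_width: 29.7
grasp_force: 0.0
```

```bash
cat > look.py <<'E'
from h import *
import sys
n=sys.argv[1]
s=readout.state();print(s["time"],s["ee_pos"],s["eef_rot"],s["joints"])
f,d,K,C=snap("wrist");cv2.imwrite(f"pics/{n}.png",f);np.savez(f"pics/{n}.npz",f=f,d=d,K=K,C=C)
hsv=cv2.cvtColor(f,cv2.COLOR_BGR2HSV);P=cloud(d,K,C)
for nm,lo,hi,z in [("green",(50,120,40),(80,255,255),42),("yellow",(20,120,100),(35,255,255),22.5)]:
    c,_=cv2.findContours(cv2.inRange(hsv,lo,hi),cv2.RETR_EXTERNAL,cv2.CHAIN_APPROX_NONE)
    for k in c:
        if cv2.contourArea(k)>60:
            (u,v),wh,a=cv2.minAreaRect(k);print(nm,(int(u),int(v)),cv2.contourArea(k),plane((u,v),z,K,C)[0].round(1),"depth",P[int(v),int(u)].round(1))
E
python3 look.py w1
```

```text
0.9833 [ 488.37280012 -301.11758539  248.4216859 ] [-2.22361615e+00 -2.21723731e+00 -2.37187433e-04] [-6.86238773e-01  4.18259533e-01  1.34695709e+00  2.99659020e-04
  1.37778544e+00 -6.83423663e-01]
green (232, 161) 412.0 [ 459.3 -296.8   42. ] depth [ 459.5 -295.9   43.9]
yellow (277, 314) 2135.0 [ 517.6 -519.1   22.5] depth [ 493.2 -280.1  340.2]
yellow (322, 269) 221.0 [ 577.  -448.3   22.5] depth [ 504.8 -271.2  334.4]
yellow (190, 269) 197.5 [ 397.7 -447.9   22.5] depth [ 471.1 -271.6  333.6]
yellow (283, 138) 350.5 [ 520.4 -272.5   22.5] depth [ 519.8 -271.8   22.8]
```

View pics/w1.png

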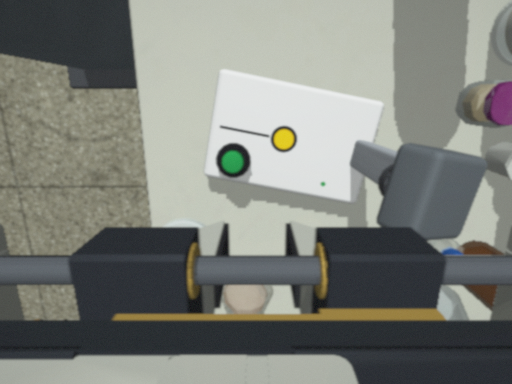

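The wrist view shows the reader square on: green button at (232,161), spot at (283,138), mast head at (430,190). The spot-to-button distance is 65.6 mm (expected 65.7), which gives a reader yaw of about -11°.

Call:
drive_tool:
  rows:
    - [0.02,-0.2,0.3,0,0,-1,-1]
    - [0.02,-0.2,0.3,0,0,-1,-1]
    - [0.02,-0.2,0.3,0,0,-1,-1]
    - [0.02,-0.2,0.3,0,0,-1,-1]
    - [0.02,-0.2,0.3,0,0,-1,-1]
    - [0.02,-0.2,0.3,0,0,-1,-1]
    - [0.02,-0.2,0.3,0,0,-1,-1]
    - [0.02,-0.2,0.3,0,0,-1,-1]

```text
time: 1.7
ee_pos: [459.5, -295.3, 204.4]
eef_rot: [1.197, 2.905, 0.001]
force: [0.5, 0.3, -0.7]
grip_width: 0.6
grasp_force: 0.0
```

Call:
drive_tool:
  rows:
    - [0,0,0.3,0,0,-0.8,-1]
    - [0,0,0.5,0,0,-0.8,-1]
    - [0,0,0.7,0,0,-0.8,-1]
    - [0,0,0.85,0,0,-0.8,-1]
    - [0,0,0.85,0,0,-0.8,-1]
    - [0,0,0.85,0,0,-0.8,-1]
    - [0,0,0.85,0,0,-0.8,-1]
    - [0,0,0.85,0,0,-0.8,-1]

```text
time: 2.37
ee_pos: [459.8, -296.9, 77.7]
eef_rot: [0.252, 3.13, -0.002]
force: [0.7, -0.1, -0.4]
grip_width: 0.6
grasp_force: 0.0
```

```bash
python3 look.py w2
```

```text
2.3667 [ 459.76929993 -296.86622092   77.70692383] [ 2.51838067e-01  3.12984214e+00 -1.65149387e-03] [-7.13462360e-01  5.42628641e-01  1.65597385e+00  1.47434208e-04
  9.41050047e-01 -2.12376435e+00]
green (257, 212) 964.5 [ 456.8 -296.7   42. ] depth [ 456. -297.   44.]
yellow (265, 278) 62.0 [ 516.9 -300.3   22.5] depth [ 431.9 -291.   163.3]
yellow (249, 278) 101.5 [ 514.9 -312.7   22.5] depth [ 430.3 -294.9  164.9]
```

Call:
drive_tool:
  rows:
    - [0,0,0.1,0,0,0,-1]
    - [0,0,0.19,0,0,0,-1]
    - [0,0,0.21,0,0,0,-1]
    - [0,0,0.225,0,0,0,-1]
    - [0,0,0.24,0,0,0,-1]
    - [0,0,0.25,0,0,0,-1]
    - [0,0,0.26,0,0,0,-1]
    - [0,0,0.26,0,0,0,-1]

```text
time: 3.08
ee_pos: [459.2, -297.0, 38.3]
eef_rot: [0.247, 3.131, -0.0]
force: [-1.5, 1.7, 5.0]
grip_width: 0.7
grasp_force: 2.4
```

Call:
drive_tool:
  rows:
    - [0,0,0.007,0,0,0,-1]
    - [0,0,0.013,0,0,0,-1]
    - [0,0,0.013,0,0,0,-1]

```text
time: 3.33
ee_pos: [459.3, -297.1, 38.0]
eef_rot: [0.247, 3.131, -0.001]
force: [-5.0, 5.4, 18.5]
grip_width: 0.4
grasp_force: 9.0
```

Call:
drive_tool:
  rows:
    - [0,0,-0.05,0,0,0,-1]
    - [0,0,-0.25,0,0,0,-1]
    - [0,0,-0.5,0,0,0,-1]
    - [0,0,-0.75,0,0,0,-1]
    - [0,0,-0.95,0,0,0,-1]
    - [0,0,-0.95,0,0,0,-1]

```text
time: 3.83
ee_pos: [461.9, -299.5, 185.3]
eef_rot: [0.246, 3.121, -0.013]
force: [1.1, -0.6, 0.3]
grip_width: 0.2
grasp_force: 0.0
```

Call:
drive_tool:
  rows:
    - [0,1,0,0,0,-0.8,1]
    - [0,1,0,0,0,-0.8,1]
    - [0,1,0,0,0,-0.8,1]
    - [0,1,0,0,0,-0.8,1]
    - [0,1,0,0,0,-0.8,1]
    - [0,1,0,0,0,-0.8,1]
    - [0,1,0,0,0,-0.8,1]

```text
time: 4.42
ee_pos: [482.8, -148.9, 178.3]
eef_rot: [-0.729, 3.055, -0.001]
force: [0.4, 0.3, 0.1]
grip_width: 42.5
grasp_force: 0.0
```

```bash
cat > to.py <<'E'
from h import *
import sys
x,y,z,yaw=map(float,sys.argv[1:5]);s=readout.state();R=Ro.from_rotvec(s["eef_rot"])
a=np.radians(yaw);T=Ro.from_matrix(np.array([[np.cos(a),np.sin(a),0],[np.sin(a),-np.cos(a),0],[0,0,-1]]))
print("t",s["time"],(R.inv().apply(np.array([x,y,z])-s["ee_pos"])/150).round(3),((R.inv()*T).as_rotvec()/(np.pi/4)).round(3),s["grip_width"],s["joints"][5])
E
python3 to.py 473.3 21 140 243
```

```text
t 4.4167 [-0.455  1.04   0.254] [-0.001  0.    -0.804] 42.54817018027728 -2.4898393228981215
```

Call:
drive_tool:
  rows:
    - [-0.2,0.4,0,0,0,-0.8,1]
    - [-0.45,1,0.1,0,0,-0.8,1]
    - [-0.45,1,0.1,0,0,-0.8,1]
    - [-0.45,1,0.1,0,0,-0.8,1]
    - [-0.45,1,0.1,0,0,-0.8,1]
    - [-0.45,1,0.1,0,0,-0.8,1]
    - [-0.45,1,0.1,0,0,-0.8,1]
    - [-0.45,1,0.1,0,0,-0.8,1]

```text
time: 5.08
ee_pos: [475.0, 14.0, 163.4]
eef_rot: [-1.631, 2.684, -0.001]
force: [0.3, 0.3, 0.7]
grip_width: 91.2
grasp_force: 0.0
```

```bash
python3 to.py 473.3 21 16 243; python3 look.py w3
```

```text
t 5.0833 [-0.036  0.033  0.982] [-0.001 -0.    -0.009] 91.16518019564768 -2.7946371960034764
5.0833 [475.03474665  14.00305647 163.36629143] [-1.63145232e+00  2.68432058e+00 -1.10505231e-03] [-1.31781835e-01  3.16916982e-01  1.75274381e+00 -3.52589526e-04
  1.07119440e+00 -2.79463720e+00]
```

View pics/w3.png

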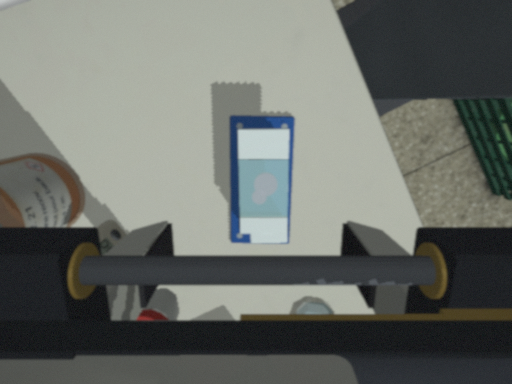

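The slide appears square to the fingers, centred near (264,186) between pads at columns 170 and 345. The notch is at its lower left, towards the fingers. I'll go down to grasp it.

Call:
drive_tool:
  rows:
    - [-0.036,0.033,0.2,0,0,0,1]
    - [-0.036,0.033,0.45,0,0,0,1]
    - [-0.036,0.033,0.65,0,0,0,1]
    - [-0.036,0.033,0.8,0,0,0,1]
    - [-0.036,0.033,0.9,0,0,0,1]
    - [-0.036,0.033,0.98,0,0,0,1]
    - [-0.036,0.033,0.98,0,0,0,1]
    - [-0.036,0.033,0.98,0,0,0,1]

```text
time: 5.8
ee_pos: [472.6, 21.5, 16.0]
eef_rot: [1.636, -2.681, -0.001]
force: [-0.2, 0.3, 0.5]
grip_width: 91.8
grasp_force: 0.0
```

Call:
drive_tool:
  rows:
    - [0,0,0,0,0,0,-1]
    - [0,0,0,0,0,0,-1]
    - [0,0,0,0,0,0,-1]
    - [0,0,0,0,0,0,-1]
    - [0,0,0,0,0,0,-1]
    - [0,0,0,0,0,0,-1]
    - [0,0,0,0,0,0,-1]
    - [0,0,0,0,0,0,-1]
    - [0,0,0,0,0,0,-1]
    - [0,0,0,0,0,0,-1]

```text
time: 6.63
ee_pos: [472.6, 22.6, 16.4]
eef_rot: [-1.641, 2.678, -0.0]
force: [0.3, 0.5, 2.5]
grip_width: 45.1
grasp_force: 30.0
```

Call:
drive_tool:
  rows:
    - [0,0,-0.05,0,0,0,-1]
    - [0,0,-0.15,0,0,0,-1]
    - [0,0,-0.3,0,0,0,-1]
    - [0,0,-0.45,0,0,0,-1]
    - [0,0,-0.6,0,0,0,-1]
    - [0,0,-0.75,0,0,0,-1]
    - [0,0,-0.8,0,0,0,-1]
    - [0,0,-0.8,0,0,0,-1]
    - [0,0,-0.8,0,0,0,-1]

```text
time: 7.38
ee_pos: [472.2, 22.5, 135.9]
eef_rot: [1.641, -2.679, -0.0]
force: [0.0, -0.4, -1.3]
grip_width: 45.5
grasp_force: 30.0
```

```bash
python3 to.py 481 -264.5 76 169; python3 look.py w4
```

```text
t 7.3833 [ 1.679 -0.921  0.399] [ 0.    -0.     1.644] 45.47432385545321 -2.7849009192550116
7.3833 [472.24330787  22.54518115 135.8968635 ] [ 1.64140007e+00 -2.67854712e+00 -8.26472567e-05] [-1.14579309e-01  3.48238991e-01  1.79508914e+00 -4.35854256e-05
  9.98396650e-01 -2.78490092e+00]
yellow (160, 274) 101.0 [594.3  57.8  22.5] depth [480.6 -15.7 221.8]
yellow (352, 273) 102.0 [429.7 140.9  22.5] depth [436.9   5.7 222.5]
```

View pics/w4.png

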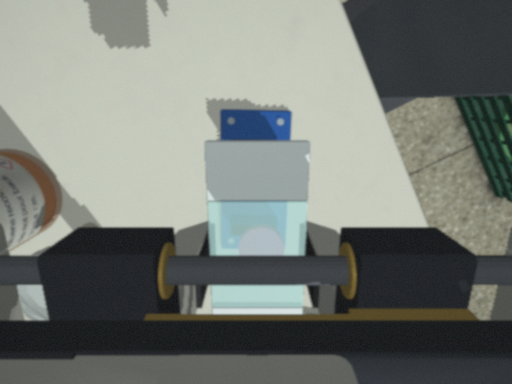

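The slide is held: the near end edge shows at row 141, columns 205–309, square to the fingers. Now I'll measure its offset and tilt in the tool.

```bash
python3 - <<'E'
from h import *
l=np.load("pics/w4.npz");K,C=l["K"],l["C"];s=readout.state();R=Ro.from_rotvec(s["eef_rot"])
P=cloud(l["d"],K,C);T=lambda p:R.inv().apply(p-s["ee_pos"]).round(1)
for uv in [(210,150),(257,150),(303,150),(257,195),(210,195),(303,195)]: print(uv,P[uv[1],uv[0]].round(1),T(P[uv[1],uv[0]]))
z=np.median(P[145:195,215:300,2]);print(z)
for uv in [(205,141),(309,141),(257,141),(256,199)]: print(uv,T(plane(uv,z,K,C))[0])
E
```

```text
(210, 150) [466.7 -33.5 156.6] [ 52.3 -21.  -21.4]
(257, 150) [448.5 -24.3 157.2] [ 52.4  -0.5 -21.9]
(303, 150) [430.7 -15.1 156.2] [ 52.3  19.5 -20.9]
(257, 195) [457.9  -5.8 155.8] [ 31.6  -0.5 -20.5]
(210, 195) [476.8 -15.7 156.5] [ 31.8 -21.8 -21.3]
(303, 195) [439.2   3.5 156.2] [ 31.8  20.3 -21. ]
156.44813230932598
(205, 141) [ 56.2 -23.  -21.2]
(309, 141) [ 56.2  21.9 -21.2]
(257, 141) [ 56.2  -0.5 -21.2]
(256, 199) [ 30.   -1.  -21.2]
```

Call:
drive_tool:
  rows:
    - [0.2,-0.2,0,0,0,0.2,-1]
    - [0.5,-0.4,0,0,0,0.4,-1]
    - [0.7,-0.5,0,0,0,0.6,-1]
    - [0.9,-0.5,0,0,0,0.75,-1]
    - [0.9,-0.5,0,0,0,0.8,-1]
    - [0.9,-0.5,0,0,0,0.8,-1]
    - [0.9,-0.5,0,0,0,0.8,-1]

```text
time: 8.02
ee_pos: [477.4, -131.6, 134.9]
eef_rot: [0.737, -3.052, -0.003]
force: [-0.4, 1.2, -0.3]
grip_width: 45.1
grasp_force: 30.0
```

```bash
python3 to.py 481 -264.5 76 169
```

```text
t 8.0167 [ 0.382 -0.8    0.391] [ 0.002 -0.003  0.848] 45.12575987668909 -2.4688358882290635
```

Call:
drive_tool:
  rows:
    - [0.1,-0.2,0.05,0,0,0.2,-1]
    - [0.2,-0.4,0.1,0,0,0.4,-1]
    - [0.3,-0.6,0.15,0,0,0.6,-1]
    - [0.37,-0.75,0.25,0,0,0.75,-1]
    - [0.38,-0.8,0.3,0,0,0.85,-1]
    - [0.38,-0.8,0.35,0,0,0.85,-1]
    - [0.38,-0.8,0.39,0,0,0.85,-1]
    - [0.38,-0.8,0.39,0,0,0.85,-1]
    - [0.38,-0.8,0.39,0,0,0.85,-1]

```text
time: 8.77
ee_pos: [481.9, -263.3, 77.3]
eef_rot: [-0.3, -3.126, -0.001]
force: [-0.5, -0.1, -0.3]
grip_width: 45.5
grasp_force: 30.0
```

```bash
python3 to.py 481.9 -264.9 76 169; python3 - <<'E'
from h import *
f,d,K,C=snap("scene");g=cv2.resize(f[170:310,200:390],(760,560),interpolation=cv2.INTER_CUBIC);cv2.imwrite("pics/s5.png",g)
E
```

```text
t 8.7667 [-0.002 -0.011  0.009] [ 0.001 -0.001  0.001] 45.52149785896211 -2.019188613787396
```

View pics/s5.png

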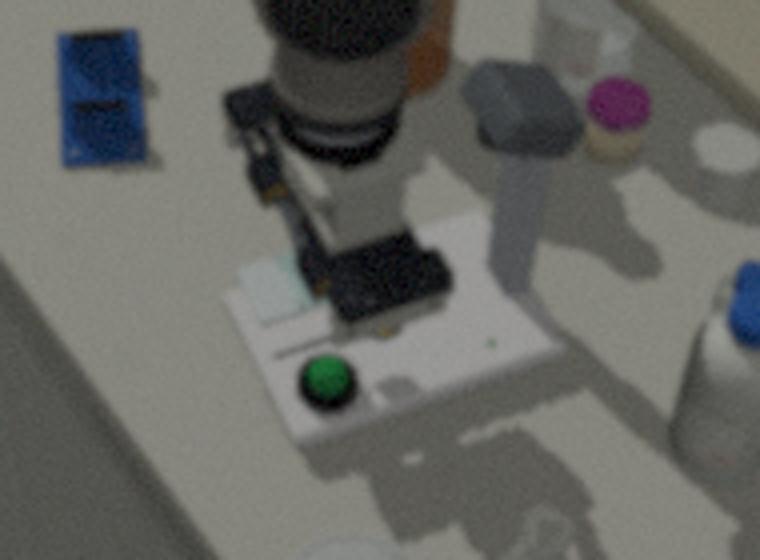

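The scene view shows the slide held level over the base, pointing at the mast. The button at (328,378) is up and the cradle at (100,95) is empty. I'll let the arm settle and hand in.

Call:
drive_tool:
  rows:
    - [0,-0.01,0,0,0,0,-1]
    - [0,-0.01,0,0,0,0,-1]
    - [0,-0.01,0,0,0,0,-1]
    - [0,-0.01,0,0,0,0,-1]
    - [0,-0.01,0,0,0,0,-1]
    - [0,-0.01,0,0,0,0,-1]

```text
time: 9.32
ee_pos: [481.5, -266.1, 77.9]
eef_rot: [0.308, 3.126, -0.0]
force: [-0.4, 0.2, -0.4]
grip_width: 45.2
grasp_force: 30.0
```

```bash
python3 -c "
from h import *
print(ticket.finish_job())"
```

```text
the job is handed in; nothing more can be done
None
```

I pressed and released the button, then picked up the label-up slide; it is held level about 75 mm above the yellow spot, notched end towards the mast. The job is handed in, at about 9 s on the robot's clock; the hand-in returned no verdict.

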